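Put away the coffee capsules and close up

ROBOT

A 6-joint arm with a two-finger parallel gripper is mounted at the origin on the work surface. World frame = base frame: x ahead of the robot, y to its left, z up, the work surface at z = 0. Lengths are in mm, angles in rad, forces in N, time in s.
With the tool pointing down it reaches from about 275 to 750 mm from the base axis. Payload 10.2 kg.
Tool frame: the origin (TCP) lies midway between the tips of the shut fingers; the grasp point (between the pads) lies 19 mm behind it; z points along the fingers, y is the line along which they close (so a half turn about z gives the same grasp; the last joint's range is limited). The gripper opens to 85 mm and grips with 20 to 120 N. Pads are 22 mm wide; open, the fingers measure 114 mm over their backs; the gripper's body (76 mm by 85 mm) begins 54 mm behind the grasp point. The pads swing forward as they close: fully open they stand 13 mm farther back than shut.
Start: joints at [-1.372, 0.313, 1.498, -0, 1.331, -0.223], TCP at [214.925, -478.997, 231.294] pointing down, gripper open.
Joint ranges: [-2.94, 2.94], [-0.97, 2.17], [0.19, 2.56], [-1.23, 4.37], [0.02, 3.11], [-2.88, 2.88]. Speed limits (rad/s): [2.39, 2.39, 3.01, 3.14, 3.14, 3.14].

INTERFACE

Orientations are given as a unit quaternion [w, x, y, z].
In Python, from rig import ctrl, capture, camera_info gives the robot as it stands.
- The arm moves only by the tool apply_moves, never from a script. Its argument "targets" is a list of rows, each a list of 3 entries, a list of its own where there are three numbers: the finger opening in mm, from 0 to 85.4, then the shift along the world's x, y, z in mm, then the turn, a rotation vector about the world's x, y, z in degrees. In form: [[grip, [dx, dy, dz], [rx, ry, rz]], ...]. A call has 1 to 20 rows; each row is the pose to reach, as a shift and turn from the pose commanded when the call began; what a row does not reach only later rows make up. A row lasts 1/10 s, in which the tool goes at most 50 mm and 8.59 degrees, less where a joint would pass 70% of its speed; a pose out of reach is approached as far as the arm can. A call with a gripper value outside its range is refused whole. The fingers move at their own pace and stop on an object; "squeeze" is the grip in N (left out, the last holds). Time passes only in rows, so rows that repeat a pose let the fingers close. It gives the time, the measured TCP pose, the force, the opening and the grip force at its end, in the units of the state.
- ctrl.sense(): the state, without advancing time (a new reading comes with each control period).
- capture(name): name is "scene" or "top"; returns (picture, depth): 420x560x3 uint8, blue, green, red; 420x560 float32, mm along the optical axis (not along the pixel's ray), 0 where there is no reading.
- camera_info(name): a dict with "vfov" (degrees; the focal length in pixels is half the picture's height over the tangent of half this angle, whatever the lens; pixels are square), "cx", "cy" (the principal point, pixels), "extrinsics" (4x4, takes a point from camera to world coordinates). Camera axes: x right, y down, z forward; pixel columns grow to the right and rows downward; lengths in mm; the calibration is good to about 2 mm. A picture is of the moment at which its call begins. camera_info takes no time and is no camera call.
- ctrl.finish_job(): hands the job in; it is judged then, once.
The state is a dict: "time_s": time; "joints": joint angles; "dq": joint speeds; "tau": joint torques, N m; "eef_pos": TCP position; "ee_rot": TCP orientation; "force": force on the tool from outside, world axes, zero at the start; "wrist_torque": the same for the moment, N m; "grip_width": opening from 0.0 (shut) to 1.0 (fully open); "grip_force": force on a finger pad.
Only numpy, scipy, OpenCV 4.12 (cv2) and the standard library are available. Lean on these libraries where they do the work, as an engineer would, in place of code of your own. Each camera call takes 0.05 s, during which the arm holds its last target. There are 200 camera calls.

TASK

Put the coffee capsules away by size: every tall one into the green chest, every short one into the open drawer, leaving the white milk pots where they stand. Once the tall ones are all in, close the chest's lid fully and only then swing its clasp down flat over the lid; the drawer must end up pushed fully shut.

Things in the scene. Friction and masses are not known exactly. Their poses are not given: they have to be found in the camera images.
- tall0: Tall coffee capsule in coloured foil (copper, blue or gold; the colour does not tell the size), standing on its rim: a barrel 46 mm in diameter on a rim 52 mm in diameter and 4 mm thick, 38 mm high in all, black disc on top. May be absent. Body origin at the centre of the rim's underside, z along the barrel.
- tall1: Tall coffee capsule in coloured foil (copper, blue or gold; the colour does not tell the size), standing on its rim: a barrel 46 mm in diameter on a rim 52 mm in diameter and 4 mm thick, 38 mm high in all, black disc on top. May be absent. Body origin at the centre of the rim's underside, z along the barrel.
- tall2: Tall coffee capsule in coloured foil (copper, blue or gold; the colour does not tell the size), standing on its rim: a barrel 46 mm in diameter on a rim 52 mm in diameter and 4 mm thick, 38 mm high in all, black disc on top. May be absent. Body origin at the centre of the rim's underside, z along the barrel.
- short0: Short coffee capsule in coloured foil (copper, blue or gold; the colour does not tell the size), standing on its rim: a barrel 34 mm in diameter on a rim 40 mm in diameter and 4 mm thick, 27 mm high in all, black disc on top. May be absent. Body origin at the centre of the rim's underside, z along the barrel.
- short1: Short coffee capsule in coloured foil (copper, blue or gold; the colour does not tell the size), standing on its rim: a barrel 34 mm in diameter on a rim 40 mm in diameter and 4 mm thick, 27 mm high in all, black disc on top. May be absent. Body origin at the centre of the rim's underside, z along the barrel.
- short2: Short coffee capsule in coloured foil (copper, blue or gold; the colour does not tell the size), standing on its rim: a barrel 34 mm in diameter on a rim 40 mm in diameter and 4 mm thick, 27 mm high in all, black disc on top. May be absent. Body origin at the centre of the rim's underside, z along the barrel.
- milk0: White milk pot, 34 mm in diameter with a 42 mm rim at the top, 24 mm high, loose among the capsules; it stays on the table. Origin at the centre of its underside.
- milk1: White milk pot, 34 mm in diameter with a 42 mm rim at the top, 24 mm high, loose among the capsules; it stays on the table. Origin at the centre of its underside.
- chest: Dark green capsule chest fixed to the table, an open box 140 mm (its x, depth) by 240 mm (its y, width) by 70 mm high, walls and floor 5 mm. Origin at the centre of its underside. Its lid is hinged along its +x rim, its clasp is on its -x face; its x axis points roughly to the robot's left.
- chest_in (a point): Centre of the chest's inner floor, 5 mm above the table, axes as the chest's. The inside is 130 mm (x) by 230 mm (y) by 65 mm deep.
- chest_lid (a joint): Lid angle in rad: 0 shut, flat on the rim; it starts standing open, 1.6 to 1.8 (upright is 1.57), stop at 1.9. Stiff hinge: it stays where it is left and about 1 to 2 N at its free edge moves it.
- chest_lid_hinge (a point): Middle of the lid's hinge line, on the chest's +x rim 70.5 mm above the table; the hinge line runs along the chest's y. This point turns with the lid: when shut its axes are the chest's. The wooden lid reaches 140 mm from the hinge line (towards the point's -x), is 240 mm wide and 8 mm thick (outer face at point z = 8 mm), weighs 160 g.
- chest_lid_handle (a point): Grip point of the lid's brass knob (28 mm in diameter, standing 43 mm out of the outer face): 110 mm from the hinge line, at the middle of the lid's width, 35 mm out of its outer face.
- clasp (a joint): Clasp angle in rad: 0 is down, the bar lying over the lid's front edge; it starts swung up and outwards, 1.65 to 2.0, stop at 2.1. Friction holds it where it is left; about 1 N at its tip moves it.
- clasp_hinge (a point): Clasp pivot, in front of the chest's -x face (81 mm from the chest's middle, 75 mm to its -y side, 72.5 mm above the table); the pivot line runs along the chest's y. This point turns with the clasp: when down its axes are the chest's. The brass bar runs 65 mm along the point's +x, 18 mm wide, its upper face at point z = 16.5 mm.
- clasp_tip (a point): Centre of the red pad at the end of the clasp bar (18 x 20 x 12 mm), 56 mm from the pivot along the bar, 14.5 mm above the pivot when down.
- cab: Low wooden drawer cabinet fixed to the table: 200 mm deep (x), 210 mm wide (y), 90 mm high, origin at the centre of its underside; its front faces its own -x, roughly towards the robot.
- cab_drawer0 (a joint): How far the drawer is pulled out, m: 0 fully shut; it starts 0.105 to 0.13 open, stop at 0.134. Slides with about 1 N of friction.
- drawer_in (a point): Centre of the drawer's inner floor (22 mm above the table), moves with the drawer, axes as the cabinet's. The inside is 155 mm (x) by 168 mm (y), walls 46 mm above the floor; the inner face of the front is at point x = -77 mm. Only the part in front of the cabinet is open from above.
- cab_drawer0_handle (a point): Middle of the drawer's brass bar handle: a bar 11 mm thick, 105 mm long along the cabinet's y, 35 mm in front of the green drawer front (15 mm thick), about 52 mm above the table.
Things that resemble listed ones, but are neither listed nor needed, are in the scene too. Leave any pink look-alike of the tall2 alone. Leave any purple look-alike of the short2 alone.

How it is judged:
By the outcome, as a careful person would: the job done as asked, in the order asked, and still so for the second after the job is handed in, with the robot touching nothing.
Of tall0, tall1, tall2 only 2 to 3 are there at a start; the rules pass over those that are not, and their reading is None.
Of short0, short1, short2 only 2 to 3 are there at a start; the rules pass over those that are not, and their reading is None.
At some moment in a run one of tall0, tall1, tall2, short0, short1, short2 may be knocked a few centimetres aside while the robot is not near it.
Once in a run the grip may slacken for a moment while it holds something.
It also fails if it takes over 200 s, if anything falls off the work surface, if the arm or the gripper's body presses on something with over 40 N, if the wrist force passes 120 N, or if a joint passes its speed limit or range.

## Working session

There is one attempt and no reset: what is moved stays moved. The work goes in short steps, Python scripts to look and compute and a tool call to move; the robot and the scene stay as the last step left them, time stands still between calls to the robot, and variables do not carry over. Pictures are saved under pics/ and viewed, at most 14 in all, crops included, and the job is handed in when it is done.

Besides the shell and the picture viewer there is one more tool, called after ">>>" in YAML: its name, and indented under it one key for each argument. apply_moves: Moves the arm, as the interface text tells. Its arguments: {"type":"object","properties":{"targets":{"type":"array","items":{"type":"array"}},"squeeze":{"type":"number"}},"required":["targets"]}

```bash
mkdir -p pics; cat > h.py <<'E'
import numpy as np, cv2
from rig import ctrl, capture, camera_info
def cam(n):
    i=camera_info(n); f=210/np.tan(np.radians(i['vfov']/2)); return f,i['cx'],i['cy'],np.array(i['extrinsics'])
def pts(n,d):
    f,cx,cy,T=cam(n); v,u=np.mgrid[:420,:560]
    p=np.stack([(u-cx)/f*d,(v-cy)/f*d,d],-1)
    return p@T[:3,:3].T+T[:3,3]
def onplane(n,u,v,z):
    f,cx,cy,T=cam(n); r=T[:3,:3]@np.array([(u-cx)/f,(v-cy)/f,1]); o=T[:3,3]
    return o+r*(z-o[2])/r[2]
def grab(n,tag):
    p,d=capture(n); cv2.imwrite(f'pics/{tag}.png',p); np.savez(f'{tag}.npz',p=p,d=d); return p,d
E
python3 - <<'E'
from h import *
for n in('scene','top'):
    grab(n,n+'0'); i=camera_info(n); print(n,i['vfov'],i['cx'],i['cy'],np.round(i['extrinsics'],3).tolist())
print(ctrl.sense())
E
```

```text
scene 57.88105475822886 280.6314992816627 215.01448461396785 [[0.611, 0.524, -0.593, 1025.324], [0.791, -0.415, 0.449, -356.686], [-0.01, -0.744, -0.668, 632.568], [0.0, 0.0, 0.0, 1.0]]
top 44.48042755243929 286.006962942395 202.25129040722734 [[0.003, -0.998, 0.065, 460.034], [-1.0, -0.003, -0.009, 20.015], [0.009, -0.065, -0.998, 1253.053], [0.0, 0.0, 0.0, 1.0]]
{'time_s': 0.1, 'joints': array([-1.37238957e+00,  3.13406842e-01,  1.49836017e+00,  2.43600285e-05,
        1.33100033e+00, -2.23423204e-01]), 'dq': array([-9.45321323e-06, -9.15720745e-05, -1.95218520e-03,  2.00794168e-04,
        1.21363000e-03,  1.19865811e-03]), 'tau': array([ 2.02433373e-03, -4.12898648e+01, -2.60143358e+01, -2.03914296e-04,
        3.02622546e-03,  4.89475234e-07]), 'eef_pos': array([ 214.88849356, -478.7574986 ,  230.78610884]), 'ee_rot': array([-5.87150815e-04,  9.77840207e-01,  2.09351821e-01,  1.91753210e-05]), 'force': array([ 0.12107816,  0.37268344, -0.27606494]), 'wrist_torque': array([ 0.01303013, -0.01406361, -0.03459783]), 'grip_force': 0.0, 'grip_width': 1.0002344645930732}
```

View pics/scene0.png

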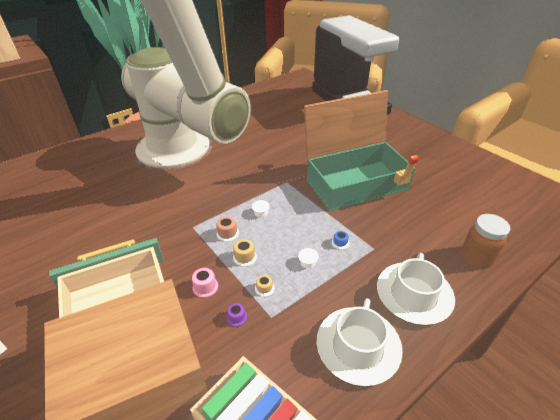

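View pics/top0.png

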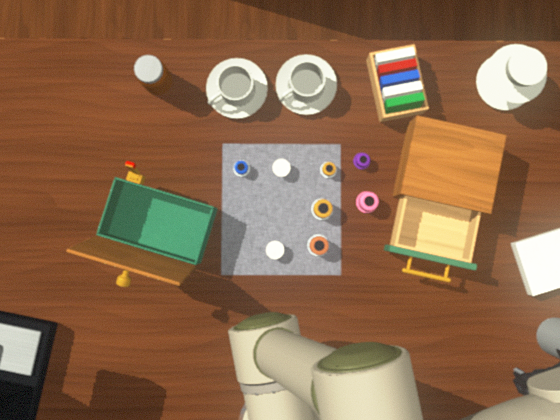

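Candidates in the top view:
- Tall: copper (319,246) and gold (322,209).
- Short: small gold (328,170) and blue (241,169).
- Leave alone: pink (368,202), purple (362,161), and the white pots (282,168) and (275,250).

Next I'll measure heights and check a close crop.

```bash
cat >> h.py <<'E'
def caps(n,p,d,zlo=14,box=(300,700,-260,200)):
    P=pts(n,d.astype(float)); 
    m=((P[...,2]>zlo)&(P[...,2]<60)&(P[...,0]>box[0])&(P[...,0]<box[1])&(P[...,1]>box[2])&(P[...,1]<box[3])&(d>0)).astype(np.uint8)
    k,l,s,c=cv2.connectedComponentsWithStats(m,connectivity=4); o=[]
    for i in range(1,k):
        if 40<s[i,4]<1500:
            q=P[l==i]; zt=np.percentile(q[:,2],90); t=q[q[:,2]>zt-4]
            r,_=cv2.minEnclosingCircle(t[:,:2].astype(np.float32)); 
            o.append((np.round(c[i]),np.round(t.mean(0),1),np.round(r,1),np.round(_,1),s[i,4],p[l==i].mean(0).round()))
    return o
E
python3 - <<'E'
from h import *
z=np.load('top0.npz');p,d=z['p'],z['d']
for o in caps('top',p,d): print(*o)
P=pts('top',d.astype(float))
for nm,(u,v) in dict(knob=(123,280),lidL=(69,250),lidR=(180,282),cL=(118,180),cR=(214,207),rimBR=(205,262),clasp=(133,178),pad=(130,163),dh=(428,275),dhl=(406,270),dhr=(449,279),fl=(390,252),fr=(474,266),cabtl=(417,122),cabtr=(504,136),table=(230,150)).items(): print(nm,P[v-1:v+2,u-1:u+2].reshape(-1,3)[np.argmax(P[v-1:v+2,u-1:u+2,2])].round(), P[v,u].round())
cv2.imwrite('pics/crop.png',cv2.resize(p[120:300,210:410],None,fx=3.3,fy=3.3,interpolation=2))
E
```

```text
[363. 160.] [ 643.5 -176.6   29.2] [ 643.5 -176.4] 15.2 157 [146.  72. 127.]
[281. 168.] [623.7  20.   25.8] [623.6  19.9] 21.1 242 [247. 252. 252.]
[241. 167.] [624.1 117.5  28.6] [624.6 117.2] 15.8 155 [169. 112.  84.]
[329. 169.] [620.7 -94.1  28.7] [621.6 -95.1] 16.2 152 [ 84. 148. 186.]
[397. 189.] [ 572.  -256.1   55.5] [ 573.3 -256.9] 17.9 72 [ 55. 102. 156.]
[368. 201.] [ 542.6 -188.6   39.5] [ 542.5 -188.3] 21.6 306 [151. 129. 206.]
[323. 208.] [525.2 -78.5  39.7] [524.2 -78.9] 21.6 296 [ 84. 151. 188.]
[210. 225.] [487.4 186.5  55.5] [484.4 186.9] 41.4 101 [68. 88. 60.]
[396. 227.] [ 485.6 -251.5   56.6] [ 484.3 -250.9] 41.7 146 [119. 185. 228.]
[319. 245.] [436.9 -69.3  39.4] [437.9 -69.5] 21.6 295 [ 94. 127. 184.]
[275. 250.] [426.2  34.8  25.9] [426.3  34.7] 20.8 244 [248. 253. 253.]
knob [368. 347. 188.] [368. 345. 185.]
lidL [432. 449. 211.] [430. 448. 208.]
lidR [ 460.   20. 1253.] [366. 223. 210.]
cL [589. 399.  72.] [589. 402.  55.]
cR [523. 177.  71.] [526. 176.  62.]
rimBR [398. 206.   4.] [396. 204.   2.]
clasp [588. 361.  82.] [591. 361.  75.]
pad [620. 349. 135.] [618. 352. 133.]
dh [ 370. -319.   61.] [ 370. -319.   61.]
dhl [ 381. -271.   60.] [ 381. -270.   56.]
dhr [ 359. -366.   60.] [ 361. -368.   60.]
fl [ 460.   20. 1253.] [ 421. -244.    3.]
fr [ 395. -415.   87.] [ 392. -421.   75.]
cabtl [ 721. -288.   92.] [ 722. -292.   87.]
cabtr [ 689. -487.   93.] [ 690. -491.   90.]
table [666. 146.   5.] [670. 147.   0.]
```

View pics/crop.png

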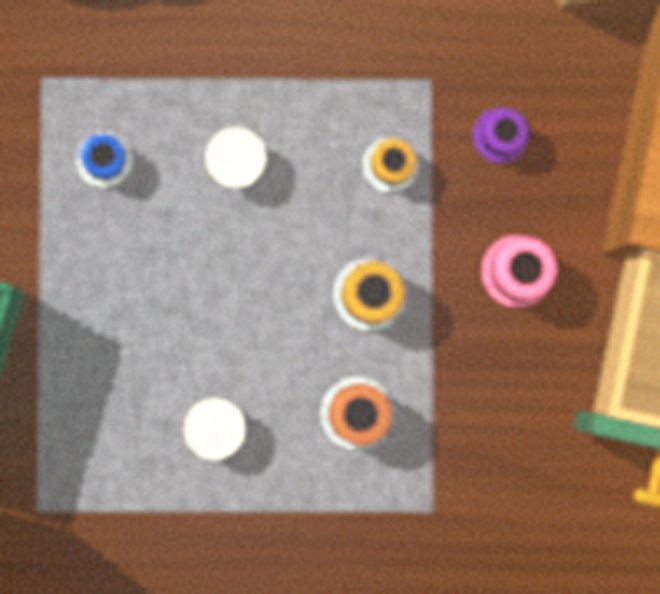

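Copper and gold at bottom right are the tall ones; the small gold (top right) and blue (top left) are the short ones. I'll start with the small gold.

>>> apply_moves:
  targets:
    - [60,[100,96,-50],[0,0,14]]
    - [60,[200,190,-80],[0,0,28]]
    - [60,[300,285,-100],[0,0,42]]
    - [60,[406.4,384,-100],[0,0,53.5]]
    - [60,[406.4,384,-100],[0,0,53.5]]
    - [60,[406.4,384,-100],[0,0,53.5]]
    - [60,[406.4,384,-100],[0,0,53.5]]
    - [60,[406.4,384,-100],[0,0,53.5]]
    - [60,[406.4,384,-100],[0,0,53.5]]
    - [60,[406.4,384,-100],[0,0,53.5]]
    - [60,[406.4,384,-100],[0,0,53.5]]
    - [60,[406.4,384,-100],[0,0,53.5]]
    - [60,[406.4,384,-100],[0,0,53.5]]
    - [60,[406.4,384,-100],[0,0,53.5]]
    - [60,[406.4,384,-100],[0,0,53.5]]
    - [60,[406.4,384,-100],[0,0,53.5]]
  squeeze: 30

```text
time_s: 1.7
eef_pos: [620.9, -96.0, 131.6]
ee_rot: [0.0, 0.779, 0.627, 0.0]
force: [-1.1, 0.2, 0.3]
grip_width: 0.702
grip_force: 0.0
```

>>> apply_moves:
  targets:
    - [60,[0,0,-40],[0,0,0]]
    - [60,[0,0,-75],[0,0,0]]
    - [60,[0,0,-100],[0,0,0]]
    - [60,[0,0,-115],[0,0,0]]
    - [60,[0,0,-128],[0,0,0]]
    - [60,[0,0,-128],[0,0,0]]
    - [20,[0,0,-128],[0,0,0]]
    - [20,[0,0,-128],[0,0,0]]
    - [20,[0,0,-128],[0,0,0]]
    - [20,[0,0,-128],[0,0,0]]
    - [20,[0,0,-128],[0,0,0]]
    - [20,[0,0,-128],[0,0,0]]
    - [20,[0,0,-128],[0,0,0]]
    - [20,[0,0,-118],[0,0,0]]
    - [20,[0,0,-90],[0,0,0]]
    - [20,[0,0,-50],[0,0,0]]
    - [20,[0,0,0],[0,0,0]]
    - [20,[0,0,0],[0,0,0]]

```text
time_s: 3.5
eef_pos: [624.1, -95.8, 139.3]
ee_rot: [0.005, 0.779, 0.627, 0.003]
force: [0.2, 0.1, 0.7]
grip_width: 0.381
grip_force: 29.9
```

>>> apply_moves:
  targets:
    - [20,[-25,-45,0],[0,0,0]]
    - [20,[-50,-90,0],[0,0,0]]
    - [20,[-75,-135,0],[0,0,0]]
    - [20,[-100,-180,0],[0,0,0]]
    - [20,[-125,-225,0],[0,0,0]]
    - [20,[-145,-262,0],[0,0,0]]
    - [20,[-157,-283,0],[0,0,0]]
    - [20,[-157,-283,0],[0,0,0]]
    - [20,[-157,-283,0],[0,0,0]]
    - [20,[-157,-283,0],[0,0,0]]
    - [20,[-157,-283,-10],[0,0,0]]

```text
time_s: 4.6
eef_pos: [465.5, -377.4, 122.2]
ee_rot: [0.001, 0.778, 0.628, 0.0]
force: [1.0, 0.3, -0.0]
grip_width: 0.387
grip_force: 30.0
```

```bash
python3 - <<'E'
from h import *
grab('scene','scene1'); p,d=grab('top','top1')
for o in caps('top',p,d): print(*o)
cv2.imwrite('pics/two1.png',np.hstack([np.load('scene1.npz')['p'],p])[:, :].copy() if 0 else cv2.resize(np.hstack([np.load('scene1.npz')['p'],p]),(800,300)))
E
```

```text
[363. 160.] [ 644.  -176.2   28.9] [ 643.8 -176.2] 15.7 159 [148.  74. 130.]
[281. 168.] [624.6  19.8  25.8] [623.7  20.2] 20.8 242 [248. 253. 253.]
[241. 167.] [625.1 117.4  29. ] [624.8 117. ] 15.7 155 [172. 114.  86.]
[397. 188.] [ 572.3 -256.1   55.4] [ 573.3 -256. ] 17.8 72 [ 56. 105. 159.]
[369. 201.] [ 542.1 -189.2   39.5] [ 542.2 -188.6] 22.0 305 [154. 131. 207.]
[323. 208.] [524.2 -79.1  39.9] [525.5 -79. ] 21.7 295 [ 86. 153. 190.]
[210. 225.] [485.4 187.1  56.5] [483.1 187.8] 39.9 101 [69. 89. 61.]
[396. 227.] [ 478.8 -250.1   55.9] [ 480.8 -250.3] 43.0 142 [121. 188. 230.]
[319. 245.] [437.2 -69.8  39.7] [436.2 -69.4] 21.5 291 [ 96. 129. 186.]
[275. 250.] [425.6  34.6  25.5] [426.3  34.6] 20.8 244 [249. 253. 253.]
```

View pics/two1.png

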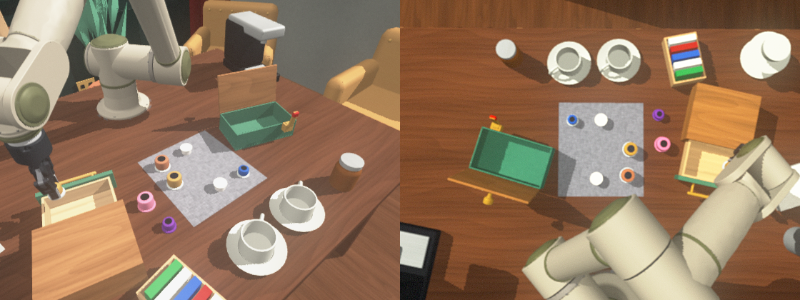

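The gripper holds the capsule over the drawer's right half (about (48,188) in the left picture) and nothing else has moved. I'll lower and release it.

>>> apply_moves:
  targets:
    - [20,[0,0,-35],[0,0,0]]
    - [20,[0,0,-60],[0,0,0]]
    - [20,[0,0,-80],[0,0,0]]
    - [20,[0,0,-92],[0,0,0]]
    - [20,[0,0,-92],[0,0,0]]
    - [50,[0,0,-92],[0,0,0]]
    - [50,[0,0,-92],[0,0,0]]
    - [50,[0,0,-92],[0,0,0]]
    - [50,[0,0,-92],[0,0,0]]
    - [50,[0,0,-70],[0,0,0]]
    - [50,[0,0,-30],[0,0,0]]
    - [50,[0,0,20],[0,0,0]]
    - [50,[0,0,20],[0,0,0]]

```text
time_s: 6.0
eef_pos: [466.3, -380.1, 148.4]
ee_rot: [0.006, 0.779, 0.627, 0.0]
force: [0.0, -0.7, -0.1]
grip_width: 0.586
grip_force: 0.0
```

>>> apply_moves:
  targets:
    - [60,[16,50,0],[0,0,0]]
    - [60,[32,97,0],[0,0,0]]
    - [60,[48,144,0],[0,0,0]]
    - [60,[64,191,0],[0,0,0]]
    - [60,[80,238,0],[0,0,0]]
    - [60,[96,285,0],[0,0,0]]
    - [60,[112,332,0],[0,0,0]]
    - [60,[128,379,0],[0,0,0]]
    - [60,[144,426,0],[0,0,0]]
    - [60,[154,465,0],[0,0,0]]
    - [60,[160.5,495.3,0],[0,0,0]]
    - [60,[160.5,495.3,0],[0,0,0]]
    - [60,[160.5,495.3,0],[0,0,0]]
    - [60,[160.5,495.3,0],[0,0,0]]
    - [60,[160.5,495.3,-40],[0,0,0]]
    - [60,[160.5,495.3,-70],[0,0,0]]
    - [60,[160.5,495.3,-75],[0,0,0]]
    - [60,[160.5,495.3,-75],[0,0,0]]

```text
time_s: 7.8
eef_pos: [624.8, 116.5, 66.4]
ee_rot: [-0.0, 0.779, 0.627, -0.0]
force: [-0.7, -0.1, 1.3]
grip_width: 0.706
grip_force: 0.0
```

>>> apply_moves:
  targets:
    - [60,[0,0,-30],[0,0,0]]
    - [60,[0,0,-50],[0,0,0]]
    - [60,[0,0,-63],[0,0,0]]
    - [60,[0,0,-63],[0,0,0]]
    - [20,[0,0,-63],[0,0,0]]
    - [20,[0,0,-63],[0,0,0]]
    - [20,[0,0,-63],[0,0,0]]
    - [20,[0,0,-63],[0,0,0]]
    - [20,[0,0,-63],[0,0,0]]
    - [20,[0,0,-63],[0,0,0]]
    - [20,[0,0,-50],[0,0,0]]
    - [20,[0,0,-20],[0,0,0]]
    - [20,[0,0,20],[0,0,0]]
    - [20,[0,0,60],[0,0,0]]
    - [20,[0,0,70],[0,0,0]]
    - [20,[0,0,70],[0,0,0]]

```text
time_s: 9.4
eef_pos: [625.5, 117.4, 138.7]
ee_rot: [0.001, 0.779, 0.627, 0.002]
force: [-0.0, -0.4, -1.1]
grip_width: 0.388
grip_force: 29.9
```

>>> apply_moves:
  targets:
    - [20,[-16,-46,0],[0,0,0]]
    - [20,[-32,-92,0],[0,0,0]]
    - [20,[-48,-138,0],[0,0,0]]
    - [20,[-64,-184,0],[0,0,0]]
    - [20,[-80,-230,0],[0,0,0]]
    - [20,[-96,-276,0],[0,0,0]]
    - [20,[-112,-322,0],[0,0,0]]
    - [20,[-128,-368,0],[0,0,0]]
    - [20,[-138,-402,0],[0,0,0]]
    - [20,[-144,-422,0],[0,0,0]]
    - [20,[-144,-422,0],[0,0,0]]
    - [20,[-144,-422,0],[0,0,0]]
    - [20,[-144,-422,0],[0,0,0]]
    - [20,[-144,-422,-30],[0,0,0]]
    - [20,[-144,-422,-30],[0,0,0]]

```text
time_s: 10.9
eef_pos: [479.8, -302.4, 103.3]
ee_rot: [-0.003, 0.779, 0.628, -0.0]
force: [-0.5, 0.7, 0.1]
grip_width: 0.384
grip_force: 30.0
```

```bash
python3 - <<'E'
from h import *
p,_=grab('scene','scene2'); cv2.imwrite('pics/s2c.png',cv2.resize(p[150:400,0:300],None,fx=2,fy=2))
E
```

```text
(no output)
```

View pics/s2c.png

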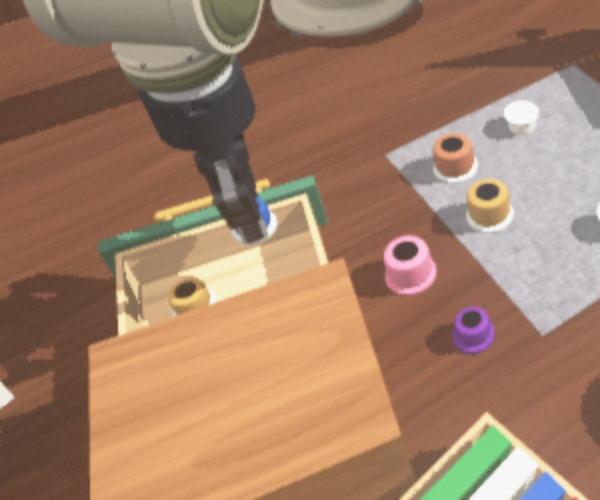

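The small gold capsule stands in the drawer at (190,295), and the blue one is held above the drawer at (258,215). I'll lower and release it.

>>> apply_moves:
  targets:
    - [20,[0,0,-35],[0,0,0]]
    - [20,[0,0,-60],[0,0,0]]
    - [20,[0,0,-76],[0,0,0]]
    - [20,[0,0,-76],[0,0,0]]
    - [20,[0,0,-76],[0,0,0]]
    - [50,[0,0,-76],[0,0,0]]
    - [50,[0,0,-76],[0,0,0]]
    - [50,[0,0,-76],[0,0,0]]
    - [50,[0,0,-76],[0,0,0]]
    - [50,[0,0,-50],[0,0,0]]
    - [50,[0,0,-10],[0,0,0]]
    - [50,[0,0,30],[0,0,0]]
    - [50,[0,0,30],[0,0,0]]
    - [80,[0,0,30],[0,0,0]]

```text
time_s: 12.35
eef_pos: [481.0, -304.8, 136.8]
ee_rot: [0.001, 0.779, 0.627, 0.0]
force: [-1.1, -0.2, -0.5]
grip_width: 0.737
grip_force: 0.0
```

```bash
python3 - <<'E'
from h import *
p,d=grab('top','top3')
for o in caps('top',p,d): print(*o)
p,d=grab('scene','scene3')
P=pts('scene',d.astype(float))
for o in caps('scene',p,d,15): print('s',*o)
E
```

```text
[363. 160.] [ 642.3 -176.5   29.1] [ 643.  -176.2] 15.7 159 [149.  74. 131.]
[281. 168.] [623.5  18.7  25.8] [623.   19.9] 20.9 240 [249. 253. 253.]
[397. 188.] [ 572.7 -255.6   54.8] [ 573.6 -256.4] 18.1 73 [ 58. 106. 160.]
[368. 201.] [ 542.3 -189.3   40.1] [ 542.1 -187.8] 22.0 303 [156. 133. 208.]
[323. 208.] [525.  -78.1  40.4] [525.2 -79.4] 21.1 295 [ 86. 154. 190.]
[210. 225.] [477.6 189.4  55.2] [480.8 188.5] 40.1 101 [71. 90. 62.]
[396. 227.] [ 482.3 -250.9   54.3] [ 478.4 -250.1] 40.7 139 [123. 189. 230.]
[319. 245.] [437.8 -69.7  39.9] [437.5 -69.2] 21.9 295 [ 96. 130. 187.]
[275. 250.] [425.9  35.4  25.8] [426.2  34.7] 20.8 244 [249. 253. 253.]
s [327. 192.] [502.7 186.3  55.8] [487.9 196.7] 47.4 382 [ 90. 107.  81.]
s [260. 207.] [427.7  32.8  22.5] [426.1  32.9] 22.0 166 [239. 241. 241.]
s [226. 226.] [440.  -71.8  36.6] [439.4 -69.8] 23.3 325 [101. 125. 173.]
s [244. 250.] [527.4 -81.7  36.4] [526.2 -80.8] 22.1 370 [105. 150. 180.]
s [158. 255.] [ 439.3 -236.8   56.4] [ 449.9 -238.7] 14.3 95 [101. 126. 114.]
s [308. 256.] [624.7  18.6  22.6] [625.   20.1] 22.3 242 [243. 244. 244.]
s [152. 263.] [ 440.5 -254.6   54.3] [ 440.6 -254.7] 5.6 112 [116. 152. 184.]
s [203. 280.] [ 544.7 -190.5   36.8] [ 543.1 -189.9] 22.2 439 [156. 139. 197.]
s [235. 312.] [ 645.6 -178.8   25.5] [ 645.1 -177.8] 16.4 245 [145.  83. 130.]
```

>>> apply_moves:
  targets:
    - [65,[10,45,0],[0,0,-4]]
    - [65,[20,90,0],[0,0,-4]]
    - [65,[29,135,0],[0,0,-4]]
    - [65,[38,180,0],[0,0,-4]]
    - [65,[44.5,225.5,0],[0,0,-4]]
    - [65,[44.5,225.5,0],[0,0,-4]]
    - [65,[44.5,225.5,0],[0,0,-4]]
    - [65,[44.5,225.5,0],[0,0,-4]]
    - [65,[44.5,225.5,-40],[0,0,-4]]
    - [65,[44.5,225.5,-80],[0,0,-4]]
    - [65,[44.5,225.5,-110],[0,0,-4]]
    - [65,[44.5,225.5,-126],[0,0,-4]]
    - [65,[44.5,225.5,-126],[0,0,-4]]
    - [30,[44.5,225.5,-126],[0,0,-4]]
    - [30,[44.5,225.5,-126],[0,0,-4]]
    - [30,[44.5,225.5,-126],[0,0,-4]]
    - [30,[44.5,225.5,-126],[0,0,-4]]
    - [30,[44.5,225.5,-126],[0,0,-4]]
    - [30,[44.5,225.5,-126],[0,0,-4]]
    - [30,[44.5,225.5,-110],[0,0,-4]]

```text
time_s: 14.45
eef_pos: [524.4, -78.9, 25.5]
ee_rot: [-0.001, 0.8, 0.599, -0.001]
force: [0.1, 0.0, 0.3]
grip_width: 0.531
grip_force: 30.8
```

>>> apply_moves:
  targets:
    - [30,[0,0,40],[0,0,0]]
    - [30,[0,0,85],[0,0,0]]
    - [30,[0,0,130],[0,0,0]]
    - [30,[-5,20,150],[0,0,0]]
    - [30,[-12,65,160],[0,0,0]]
    - [30,[-19,110,160],[0,0,0]]
    - [30,[-26,155,160],[0,0,0]]
    - [30,[-30,190,160],[0,0,0]]
    - [30,[-35,230,160],[0,0,0]]
    - [30,[-35,230,160],[0,0,0]]
    - [30,[-35,230,160],[0,0,0]]
    - [30,[-35,230,160],[0,0,0]]

```text
time_s: 15.65
eef_pos: [490.4, 150.0, 186.3]
ee_rot: [0.0, 0.801, 0.599, -0.0]
force: [0.2, -0.9, -0.3]
grip_width: 0.526
grip_force: 30.9
```

```bash
python3 - <<'E'
from h import *
p,d=grab('scene','scene4'); P=pts('scene',d.astype(float))
s=ctrl.sense(); print(s['joints'].round(3),s['eef_pos'])
t=s['eef_pos'][:2]; r=np.hypot(*t); e=t/r
rr=P[...,:2]@e; ll=P[...,0]*-e[1]+P[...,1]*e[0]
for a in range(100,720,40):
    m=(rr>a)&(rr<a+40)&(abs(ll)<60)&(P[...,2]>215)&(d>0)
    print(a-r,m.sum(),(P[m][:,2].min() if m.any() else 0, P[m][:,2].max() if m.any() else 0))
E
```

```text
[ 0.068  0.326  1.601 -0.     1.214  0.354] [490.53065061 149.82527995 186.27030377]
-412.9014853720719 0 (0, 0)
-372.9014853720719 0 (0, 0)
-332.9014853720719 0 (0, 0)
-292.9014853720719 0 (0, 0)
-252.90148537207187 0 (0, 0)
-212.90148537207187 0 (0, 0)
-172.90148537207187 9 (np.float64(451.83739200184414), np.float64(460.3903686661055))
-132.90148537207187 255 (np.float64(425.41619543698107), np.float64(467.1549777658886))
-92.90148537207187 525 (np.float64(255.2676283829909), np.float64(473.543298315168))
-52.901485372071875 813 (np.float64(215.31636493651206), np.float64(479.8151257020597))
-12.901485372071875 1741 (np.float64(215.05719302824372), np.float64(482.17943128067384))
27.098514627928125 2677 (np.float64(215.15102394952925), np.float64(474.5952553756722))
67.09851462792813 0 (0, 0)
107.09851462792813 0 (0, 0)
147.09851462792813 0 (0, 0)
187.09851462792813 0 (0, 0)
```

View pics/scene4.png

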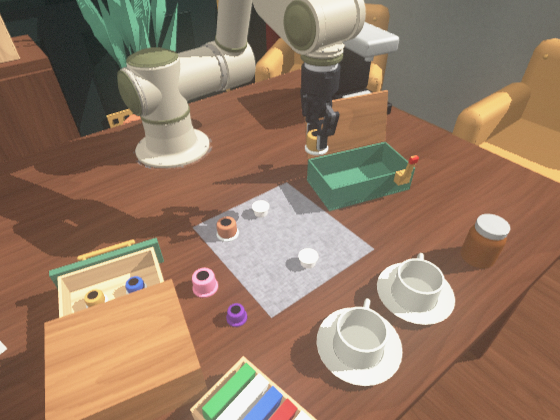

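The gold tall capsule is in the gripper at (316,140), and both short ones are in the drawer at (95,297) and (134,285). The chest is clear.

>>> apply_moves:
  targets:
    - [30,[5,45,0],[0,0,0]]
    - [30,[10,90,0],[0,0,0]]
    - [30,[16,135,0],[0,0,0]]
    - [30,[20,175,0],[0,0,0]]
    - [30,[23,202,0],[0,0,0]]
    - [30,[23,202,0],[0,0,0]]
    - [30,[23,202,0],[0,0,0]]
    - [30,[23,202,-40],[0,0,0]]
    - [30,[23,202,-75],[0,0,0]]
    - [30,[23,202,-90],[0,0,0]]
    - [30,[23,202,-90],[0,0,0]]
    - [30,[23,202,-90],[0,0,0]]

```text
time_s: 16.9
eef_pos: [514.1, 351.9, 97.3]
ee_rot: [0.0, 0.801, 0.599, 0.001]
force: [0.8, -0.3, -0.5]
grip_width: 0.527
grip_force: 30.9
```

```bash
python3 - <<'E'
from h import *
p,d=grab('scene','scene5'); q,_=grab('top','top5')
cv2.imwrite('pics/s5.png',np.hstack([cv2.resize(p[0:230,200:450],None,fx=1.6,fy=1.6),cv2.resize(q[130:360,40:290],None,fx=1.6,fy=1.6)]))
E
```

```text
(no output)
```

View pics/s5.png

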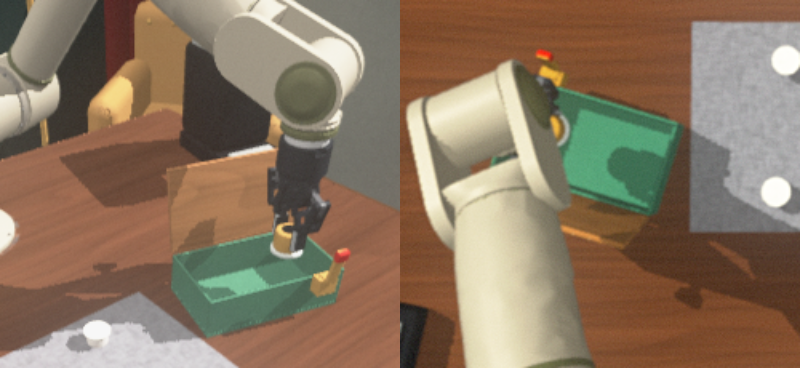

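The capsule is above the left half of the chest ((285,240) in the left picture), clear of the lid and clasp.

>>> apply_moves:
  targets:
    - [30,[0,0,-25],[0,0,0]]
    - [30,[0,0,-45],[0,0,0]]
    - [30,[0,0,-60],[0,0,0]]
    - [30,[0,0,-73],[0,0,0]]
    - [30,[0,0,-73],[0,0,0]]
    - [30,[0,0,-73],[0,0,0]]

```text
time_s: 17.6
eef_pos: [513.7, 353.0, 24.0]
ee_rot: [0.0, 0.8, 0.599, 0.0]
force: [0.0, 0.2, -0.6]
grip_width: 0.527
grip_force: 30.9
```

>>> apply_moves:
  targets:
    - [30,[0,0,-5],[0,0,0]]
    - [30,[0,0,-6],[0,0,0]]
    - [58,[0,0,-6],[0,0,0]]
    - [58,[0,0,-6],[0,0,0]]
    - [58,[0,0,-6],[0,0,0]]
    - [58,[0,0,-6],[0,0,0]]
    - [58,[0,0,15],[0,0,0]]
    - [58,[0,0,50],[0,0,0]]
    - [58,[0,0,95],[0,0,0]]
    - [58,[0,0,140],[0,0,0]]
    - [58,[0,0,163],[0,0,0]]
    - [65,[0,-45,163],[0,0,0]]
    - [65,[0,-90,163],[0,0,0]]
    - [65,[0,-135,163],[0,0,0]]
    - [65,[0,-180,163],[0,0,0]]
    - [65,[0,-225,163],[0,0,0]]
    - [65,[0,-225,163],[0,0,0]]

```text
time_s: 19.3
eef_pos: [513.6, 123.7, 186.8]
ee_rot: [0.001, 0.802, 0.597, 0.0]
force: [-0.1, 0.6, -0.1]
grip_width: 0.763
grip_force: 0.0
```

```bash
python3 - <<'E'
from h import *
p,d=grab('top','top6')
for o in caps('top',p,d,box=(300,700,-120,100)): print(*o)
P=pts('top',d.astype(float)); q=P[:,:,:]
h=cv2.cvtColor(p,cv2.COLOR_BGR2HSV); m=(P[...,0]>400)&(P[...,0]<600)&(P[...,1]>200)&(P[...,1]<440)&(h[...,0]<30)&(h[...,1]>100)&(P[...,2]<70)&(P[...,2]>30)&(d>0)
print(m.sum(),P[m].mean(0) if m.any() else 0)
p,d=grab('scene','scene6')
for o in caps('scene',p,d,15,box=(300,700,-120,100)): print('s',*o)
E
```

```text
[281. 167.] [623.4  19.8  25.7] [623.6  20. ] 20.9 240 [247. 252. 252.]
[335. 233.] [ 466.5 -109.5   39.4] [ 466.4 -115.3] 21.4 190 [ 85. 114. 164.]
[275. 250.] [425.3  34.5  25.9] [426.2  34.8] 20.8 243 [247. 253. 253.]
261 [520.48460839 349.91429367  44.18960802]
s [260. 207.] [427.5  32.8  22.5] [427.5  32.8] 21.6 165 [241. 242. 243.]
s [219. 240.] [ 468.5 -110.3   36.8] [ 467.7 -116.9] 21.3 172 [107. 131. 177.]
s [308. 256.] [624.5  18.7  22.6] [624.4  18.9] 21.6 244 [243. 244. 245.]
```

The copper capsule has been knocked aside, so I'll measure it again with a wider box.

```bash
python3 - <<'E'
from h import *
for n in('top','scene'):
    p,d=capture(n)
    for o in caps(n,p,d,15,box=(350,600,-215,20)): print(n,*o)
E
```

```text
top [368. 201.] [ 541.8 -189.2   39.8] [ 542.7 -188.7] 21.6 304 [150. 128. 205.]
top [338. 233.] [ 466.1 -114.4   40. ] [ 465.9 -115.9] 21.9 297 [ 83. 114. 169.]
scene [215. 242.] [ 468.2 -117.8   36.5] [ 467.  -116.6] 21.9 356 [104. 128. 176.]
scene [203. 280.] [ 544.9 -190.4   36.7] [ 544.  -190.1] 22.9 442 [164. 147. 202.]
```

>>> apply_moves:
  targets:
    - [65,[-9,-48,0],[0,0,0]]
    - [65,[-18,-96,0],[0,0,0]]
    - [65,[-28,-144,-20],[0,0,0]]
    - [65,[-37,-192,-40],[0,0,0]]
    - [65,[-47,-230,-60],[0,0,0]]
    - [65,[-47,-243.3,-80],[0,0,0]]
    - [65,[-47,-243.3,-100],[0,0,0]]
    - [65,[-47,-243.3,-110],[0,0,0]]
    - [65,[-47,-243.3,-110],[0,0,0]]
    - [65,[-47,-243.3,-135],[0,0,0]]
    - [65,[-47,-243.3,-160],[0,0,0]]
    - [65,[-47,-243.3,-176],[0,0,0]]
    - [65,[-47,-243.3,-176],[0,0,0]]
    - [30,[-47,-243.3,-176],[0,0,0]]
    - [30,[-47,-243.3,-176],[0,0,0]]
    - [30,[-47,-243.3,-176],[0,0,0]]
    - [30,[-47,-243.3,-176],[0,0,0]]
    - [30,[-47,-243.3,-176],[0,0,0]]
    - [30,[-47,-243.3,-176],[0,0,0]]
    - [30,[-47,-243.3,-160],[0,0,0]]

```text
time_s: 21.5
eef_pos: [465.9, -115.2, 26.2]
ee_rot: [-0.001, 0.8, 0.6, -0.0]
force: [0.3, 0.4, 0.4]
grip_width: 0.527
grip_force: 30.9
```

>>> apply_moves:
  targets:
    - [30,[0,0,40],[0,0,0]]
    - [30,[0,0,85],[0,0,0]]
    - [30,[0,0,130],[0,0,0]]
    - [30,[5,30,155],[0,0,0]]
    - [30,[10,78,160],[0,0,0]]
    - [30,[15,126,160],[0,0,0]]
    - [30,[18,174,160],[0,0,0]]
    - [30,[19,222,160],[0,0,0]]
    - [30,[19,270,160],[0,0,0]]
    - [30,[19,318,160],[0,0,0]]
    - [30,[19,350,160],[0,0,0]]
    - [30,[19,372.5,160],[0,0,0]]
    - [30,[19,372.5,160],[0,0,0]]
    - [30,[19,372.5,160],[0,0,0]]
    - [30,[19,372.5,120],[0,0,0]]
    - [30,[19,372.5,80],[0,0,0]]
    - [30,[19,372.5,70],[0,0,0]]
    - [30,[19,372.5,70],[0,0,0]]

```text
time_s: 23.3
eef_pos: [485.2, 256.1, 96.0]
ee_rot: [-0.0, 0.801, 0.599, -0.001]
force: [-0.2, 0.5, -0.0]
grip_width: 0.53
grip_force: 31.0
```

```bash
python3 - <<'E'
from h import *
p,d=grab('scene','scene7'); q,_=grab('top','top7')
cv2.imwrite('pics/s7.png',np.hstack([cv2.resize(p[0:230,200:450],None,fx=1.6,fy=1.6),cv2.resize(q[130:360,40:290],None,fx=1.6,fy=1.6)]))
E
```

```text
(no output)
```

View pics/s7.png

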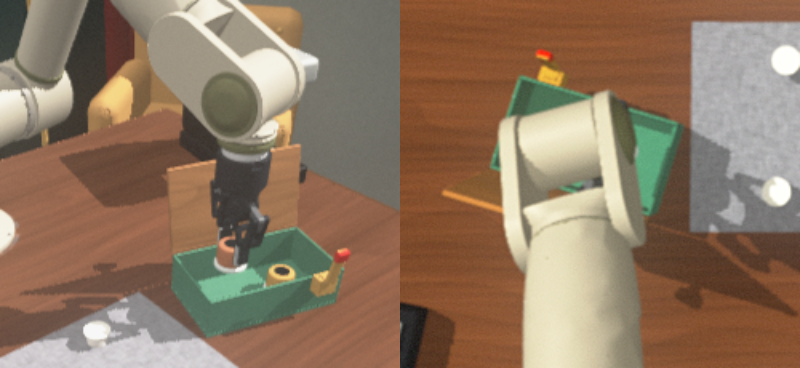

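The gold capsule stands in the chest at (281,273), and the copper one is above the free half at (230,252). I'll lower and release it.

>>> apply_moves:
  targets:
    - [30,[0,0,-25],[0,0,0]]
    - [30,[0,0,-45],[0,0,0]]
    - [30,[0,0,-60],[0,0,0]]
    - [30,[0,0,-73],[0,0,0]]
    - [30,[0,0,-79],[0,0,0]]
    - [30,[0,0,-79],[0,0,0]]
    - [58,[0,0,-79],[0,0,0]]
    - [58,[0,0,-79],[0,0,0]]
    - [58,[0,0,-79],[0,0,0]]
    - [58,[0,0,-79],[0,0,0]]
    - [58,[0,0,-55],[0,0,0]]
    - [58,[0,0,-15],[0,0,0]]
    - [58,[0,0,30],[0,0,0]]
    - [58,[0,0,75],[0,0,0]]
    - [58,[0,0,120],[0,0,0]]
    - [30,[0,0,150],[0,0,0]]
    - [0,[0,0,170],[0,0,0]]
    - [0,[0,0,180],[0,0,0]]
    - [0,[0,0,180],[0,0,0]]

```text
time_s: 25.3
eef_pos: [485.6, 257.1, 277.7]
ee_rot: [0.0, 0.8, 0.6, 0.001]
force: [-0.1, -0.3, 0.0]
grip_width: 0.007
grip_force: 0.0
```

>>> apply_moves:
  targets:
    - [0,[-45,13,0],[0,0,0]]
    - [0,[-90,27,0],[0,0,0]]
    - [0,[-130,39,0],[0,0,0]]
    - [0,[-149.4,44.5,0],[0,0,0]]
    - [0,[-149.4,44.5,0],[0,0,0]]
    - [0,[-149.4,44.5,0],[0,0,0]]
    - [0,[-149.4,44.5,0],[0,0,0]]
    - [0,[-149.4,44.5,-40],[0,0,0]]
    - [0,[-149.4,44.5,-75],[0,0,0]]
    - [0,[-149.4,44.5,-94],[0,0,0]]
    - [0,[-149.4,44.5,-94],[0,0,0]]
    - [0,[-149.4,44.5,-94],[0,0,0]]

```text
time_s: 26.5
eef_pos: [336.8, 301.4, 182.8]
ee_rot: [0.0, 0.801, 0.599, 0.0]
force: [0.8, 0.4, 0.4]
grip_width: 0.003
grip_force: 0.0
```

```bash
python3 - <<'E'
from h import *
p,d=grab('scene','scene8'); P=pts('scene',d.astype(float))
print(ctrl.sense()['eef_pos'])
U0=-75
for th in (100,90,80,70,60,50,40,30,20,12,6,0):
    t=np.radians(th);c=8+14*np.sin(t)-4; U=115*np.cos(t)-c*np.sin(t); z=70.5+115*np.sin(t)+c*np.cos(t)
    print(th,round(U),round(z),'shift',np.round([.958*(U-U0),-.285*(U-U0),z-182.3],0))
cv2.imwrite('pics/s8.png',cv2.resize(p[0:230,200:450],None,fx=2,fy=2))
E
```

```text
[336.89774617 301.58530163 183.28387822]
100 -37 181 shift [ 36. -11.  -2.]
90 -18 186 shift [ 55. -16.   3.]
80 2 187 shift [ 74. -22.   5.]
70 23 184 shift [ 94. -28.   2.]
60 44 178 shift [114. -34.  -4.]
50 63 168 shift [132. -39. -14.]
40 80 154 shift [148. -44. -28.]
30 94 138 shift [162. -48. -45.]
20 105 118 shift [172. -51. -64.]
12 111 101 shift [178. -53. -81.]
6 114 88 shift [181. -54. -94.]
0 115 74 shift [ 182.  -54. -108.]
```

View pics/s8.png

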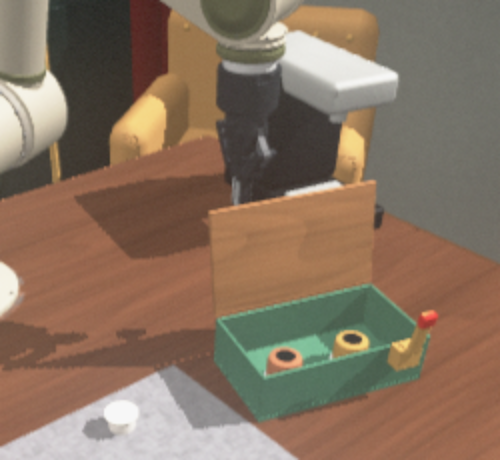

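Both talls are in the chest at (285,358) and (350,342), and the shut fingers are behind the lid at (243,190). I'll swing the lid over now.

>>> apply_moves:
  targets:
    - [0,[18,-5,0],[0,0,0]]
    - [0,[36,-11,-2],[0,0,0]]
    - [0,[46,-14,1],[0,0,0]]
    - [0,[55,-16,3],[0,0,0]]
    - [0,[65,-19,4],[0,0,0]]
    - [0,[74,-22,5],[0,0,0]]
    - [0,[84,-25,4],[0,0,0]]
    - [0,[94,-28,2],[0,0,0]]
    - [0,[104,-31,-1],[0,0,0]]
    - [0,[114,-34,-4],[0,0,0]]
    - [0,[123,-36,-9],[0,0,0]]
    - [0,[132,-39,-14],[0,0,0]]
    - [0,[140,-42,-21],[0,0,0]]
    - [0,[148,-44,-28],[0,0,0]]
    - [0,[155,-46,-36],[0,0,0]]
    - [0,[162,-48,-45],[0,0,0]]
    - [0,[162,-48,-45],[0,0,0]]

```text
time_s: 28.25
eef_pos: [498.1, 253.0, 135.7]
ee_rot: [-0.0, 0.801, 0.599, -0.001]
force: [-1.1, -0.7, -0.0]
grip_width: -0.002
grip_force: 0.0
```

```bash
python3 - <<'E'
from h import *
p,d=grab('scene','scene9')
cv2.imwrite('pics/s9.png',cv2.resize(p[0:230,200:450],None,fx=2,fy=2))
E
```

```text
(no output)
```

View pics/s9.png

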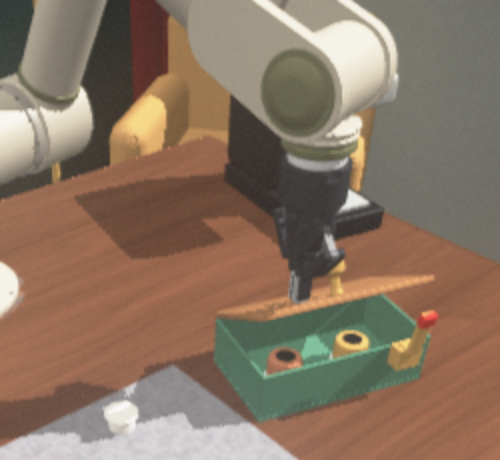

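The lid is at about 25° with the fingers on it beside the knob (300,300). I'll continue down.

>>> apply_moves:
  targets:
    - [0,[5,-2,-10],[0,0,0]]
    - [0,[10,-3,-19],[0,0,0]]
    - [0,[13,-4,-27],[0,0,0]]
    - [0,[16,-5,-36],[0,0,0]]
    - [0,[18,-5,-43],[0,0,0]]
    - [0,[19,-6,-49],[0,0,0]]
    - [0,[20,-6,-55],[0,0,0]]
    - [0,[20,-6,-59],[0,0,0]]
    - [0,[20,-6,-61],[0,0,0]]
    - [0,[20,-6,-61],[0,0,0]]

```text
time_s: 29.3
eef_pos: [518.1, 247.5, 78.3]
ee_rot: [0.0, 0.8, 0.6, 0.0]
force: [-8.1, -3.1, 19.0]
grip_width: 0.005
grip_force: 9.1
```

>>> apply_moves:
  targets:
    - [0,[0,0,40],[0,0,0]]
    - [0,[0,0,85],[0,0,0]]
    - [0,[0,-20,120],[0,0,0]]
    - [0,[10,-65,124],[0,0,0]]
    - [0,[30,-105,124],[0,0,0]]
    - [0,[40,-150,124],[0,0,0]]
    - [0,[40,-150,124],[0,0,0]]

```text
time_s: 30.0
eef_pos: [559.0, 93.0, 200.1]
ee_rot: [0.001, 0.802, 0.597, -0.0]
force: [0.2, 0.5, -0.4]
grip_width: 0.001
grip_force: 0.0
```

```bash
python3 - <<'E'
from h import *
for n in('scene','top'):
    p,d=grab(n,n+'10'); P=pts(n,d.astype(float)); b,g,r=[p[...,i].astype(int) for i in range(3)]
    m=(r>120)&(g<70)&(b<70)&(P[...,0]>560)&(P[...,0]<700)&(P[...,1]>280)&(P[...,1]<420)&(d>0)
    q=P[m]; print(n,m.sum(),q.min(0).round(),q.max(0).round(),np.median(q,0).round())
    L=(P[...,0]>430)&(P[...,0]<590)&(P[...,1]>200)&(P[...,1]<400)&(d>0)&(P[...,2]>60)&(P[...,2]<90)
    q=P[L]; A=np.c_[q[:,:2]-[490,300],np.ones(len(q))]; c=np.linalg.lstsq(A,q[:,2],rcond=None)[0]; print('lid plane',c.round(3))
p=np.load('scene10.npz')['p']; q=np.load('top10.npz')['p']
cv2.imwrite('pics/s10.png',np.hstack([cv2.resize(p[80:230,260:450],None,fx=2,fy=2),cv2.resize(q[130:280,60:250],None,fx=2,fy=2)]))
E
```

```text
scene 31 [610. 339. 120.] [623. 357. 133.] [618. 343. 126.]
lid plane [-3.0000e-02  1.1000e-02  7.6423e+01]
top 35 [608. 342.  -4.] [681. 401. 136.] [618. 348. 131.]
lid plane [-2.0000e-03 -0.0000e+00  7.8731e+01]
```

View pics/s10.png

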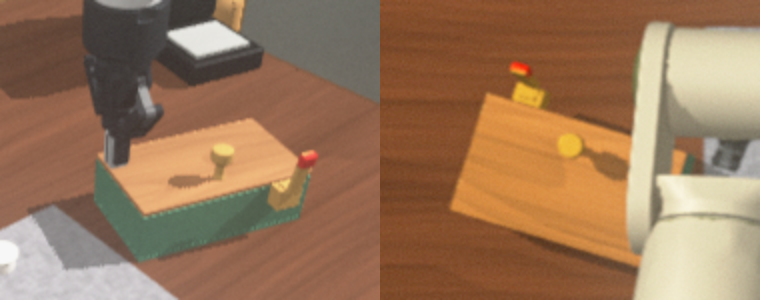

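The lid is flat and shut. The clasp stands up with its red pad at (308,158) left, (520,68) right. Next I'll go over and beyond it.

>>> apply_moves:
  targets:
    - [0,[18,47,0],[0,0,0]]
    - [0,[36,94,0],[0,0,0]]
    - [0,[54,141,0],[0,0,0]]
    - [0,[72,188,0],[0,0,0]]
    - [0,[91.3,239.5,0],[0,0,0]]
    - [0,[91.3,239.5,0],[0,0,0]]
    - [0,[91.3,239.5,0],[0,0,0]]
    - [0,[91.3,239.5,0],[0,0,0]]
    - [0,[91.3,239.5,0],[0,0,0]]
    - [0,[91.3,239.5,0],[0,0,0]]

```text
time_s: 31.1
eef_pos: [649.2, 336.0, 201.2]
ee_rot: [0.0, 0.801, 0.599, 0.0]
force: [-0.0, 0.1, 0.2]
grip_width: 0.003
grip_force: 0.0
```

```bash
python3 - <<'E'
from h import *
p,d=grab('scene','scene11')
cv2.imwrite('pics/s11.png',cv2.resize(p[0:230,250:500],None,fx=2,fy=2))
E
```

```text
(no output)
```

View pics/s11.png

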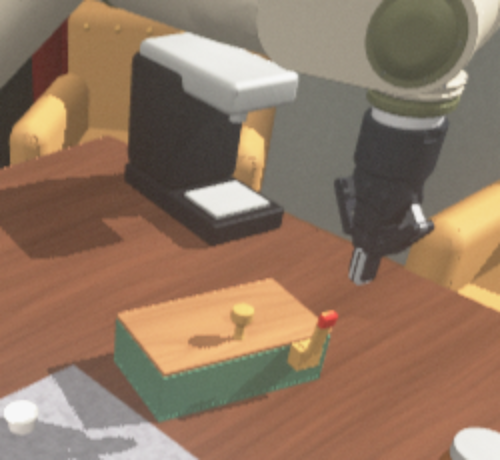

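>>> apply_moves:
  targets:
    - [0,[0,0,-35],[0,0,0]]
    - [0,[0,0,-70],[0,0,0]]
    - [0,[0,0,-88],[0,0,0]]
    - [0,[0,0,-88],[0,0,0]]
    - [0,[-11,3,-89],[0,0,0]]
    - [0,[-21,6,-90],[0,0,0]]
    - [0,[-27,8,-84],[0,0,0]]
    - [0,[-34.5,10,-78],[0,0,0]]
    - [0,[-41,12,-75],[0,0,0]]
    - [0,[-48,14,-72],[0,0,0]]
    - [0,[-56,17,-71],[0,0,0]]
    - [0,[-64,19,-70],[0,0,0]]
    - [0,[-72,22,-72],[0,0,0]]
    - [0,[-79.5,24,-74],[0,0,0]]
    - [0,[-79.5,24,-74],[0,0,0]]

```text
time_s: 32.65
eef_pos: [568.4, 361.5, 125.8]
ee_rot: [-0.0, 0.8, 0.6, -0.001]
force: [0.0, -0.6, -0.3]
grip_width: -0.003
grip_force: 0.0
```

```bash
python3 - <<'E'
from h import *
p,d=grab('scene','scene12')
cv2.imwrite('pics/s12.png',cv2.resize(p[0:230,250:500],None,fx=2,fy=2))
E
```

```text
(no output)
```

View pics/s12.png

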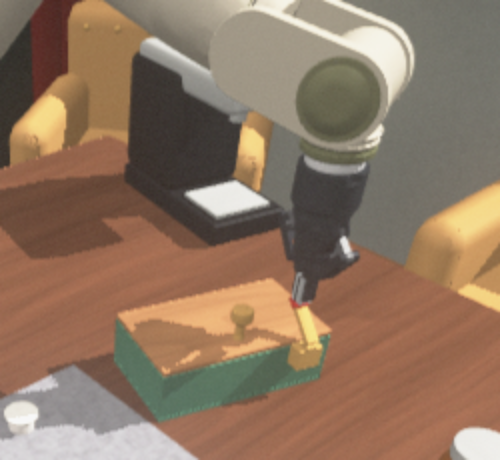

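The clasp is now leaning in over the lid with the fingertips on its red pad at (298,303). I'll press it down.

>>> apply_moves:
  targets:
    - [0,[-8,2,-4],[0,0,0]]
    - [0,[-14.5,4,-9],[0,0,0]]
    - [0,[-20,6,-15],[0,0,0]]
    - [0,[-24.5,7,-22],[0,0,0]]
    - [0,[-28,8,-28],[0,0,0]]
    - [0,[-30,9,-33],[0,0,0]]
    - [0,[-30,9,-36],[0,0,0]]
    - [0,[-30,9,-36],[0,0,0]]

```text
time_s: 33.5
eef_pos: [539.5, 370.1, 92.6]
ee_rot: [0.0, 0.8, 0.6, 0.0]
force: [-8.5, -4.0, 17.4]
grip_width: 0.0
grip_force: 9.3
```

>>> apply_moves:
  targets:
    - [0,[0,0,40],[0,0,0]]
    - [0,[0,0,85],[0,0,0]]
    - [0,[0,0,125],[0,0,0]]
    - [0,[-15,-46,130],[0,0,4]]
    - [0,[-30,-92,130],[0,0,4]]
    - [0,[-45,-138,130],[0,0,4]]
    - [0,[-60,-184,130],[0,0,4]]
    - [0,[-75,-230,130],[0,0,4]]
    - [0,[-90,-276,130],[0,0,4]]
    - [0,[-105,-322,130],[0,0,4]]
    - [0,[-120,-368,130],[0,0,4]]
    - [0,[-135,-414,130],[0,0,4]]
    - [0,[-150,-460,130],[0,0,4]]
    - [0,[-165,-506,130],[0,0,4]]
    - [0,[-180,-552,130],[0,0,4]]
    - [0,[-195,-598,130],[0,0,4]]
    - [0,[-210,-640,130],[0,0,4]]
    - [0,[-225,-677,130],[0,0,4]]
    - [0,[-225,-677,130],[0,0,4]]
    - [0,[-225,-677,130],[0,0,4]]

```text
time_s: 35.5
eef_pos: [314.4, -307.1, 219.9]
ee_rot: [-0.0, 0.78, 0.626, 0.0]
force: [0.2, -0.4, -0.5]
grip_width: -0.003
grip_force: 0.0
```

```bash
python3 - <<'E'
from h import *
for n in('scene','top'):
    p,d=grab(n,n+'13'); P=pts(n,d.astype(float)); h=cv2.cvtColor(p,cv2.COLOR_BGR2HSV)
    m=(p[...,2]>120)&(p[...,1]<75)&(p[...,0]<75)&(P[...,0]>480)&(P[...,0]<640)&(P[...,1]>300)&(P[...,1]<420)&(d>0)
    print(n,m.sum(),np.median(P[m],0).round() if m.any() else 0)
    m=(P[...,0]>300)&(P[...,0]<480)&(P[...,1]>-420)&(P[...,1]<-220)&(h[...,0]>15)&(h[...,0]<32)&(h[...,1]>140)&(P[...,2]>35)&(P[...,2]<66)&(d>0)&(P[...,0]+.2*P[...,1]<330)
    q=P[m];print('handle',m.sum(),np.median(q,0).round() if m.any() else 0,q.min(0).round(),q.max(0).round())
a,b=np.load('scene13.npz')['p'],np.load('top13.npz')['p']
cv2.imwrite('pics/s13.png',cv2.resize(np.hstack([a,b]),(800,300)))
E
```

```text
scene 10 [537. 364.  89.]Traceback (most recent call last):
  File "<stdin>", line 7, in <module>
    return umr_minimum(a, axis, None, out, keepdims, initial, where)
ValueError: zero-size array to reduction operation minimum which has no identity
```

>>> apply_moves:
  targets:
    - [0,[0,0,-45],[0,0,0]]
    - [0,[0,0,-90],[0,0,0]]
    - [0,[0,0,-135],[0,0,0]]
    - [0,[0,0,-172],[0,0,0]]
    - [0,[0,0,-180],[0,0,0]]
    - [0,[0,0,-180],[0,0,0]]
    - [0,[15,-3,-180],[0,0,0]]
    - [0,[29,-6,-180],[0,0,0]]
    - [0,[39,-8.5,-180],[0,0,0]]
    - [0,[49,-11,-180],[0,0,0]]
    - [0,[59,-13,-180],[0,0,0]]
    - [0,[68,-15,-180],[0,0,0]]
    - [0,[78,-17,-180],[0,0,0]]
    - [0,[88,-19,-180],[0,0,0]]
    - [0,[98,-21.5,-180],[0,0,0]]
    - [0,[98,-21.5,-180],[0,0,0]]

```text
time_s: 37.15
eef_pos: [413.9, -328.7, 40.2]
ee_rot: [0.0, 0.779, 0.627, 0.0]
force: [0.2, 0.1, 0.1]
grip_width: -0.002
grip_force: 0.0
```

```bash
python3 - <<'E'
from h import *
a,_=grab('scene','scene14');b,_=grab('top','top14')
cv2.imwrite('pics/s14.png',np.hstack([cv2.resize(a[150:420,0:280],None,fx=1.4,fy=1.4),cv2.resize(b[90:360,280:560],None,fx=1.4,fy=1.4)]))
E
```

```text
(no output)
```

View pics/s14.png

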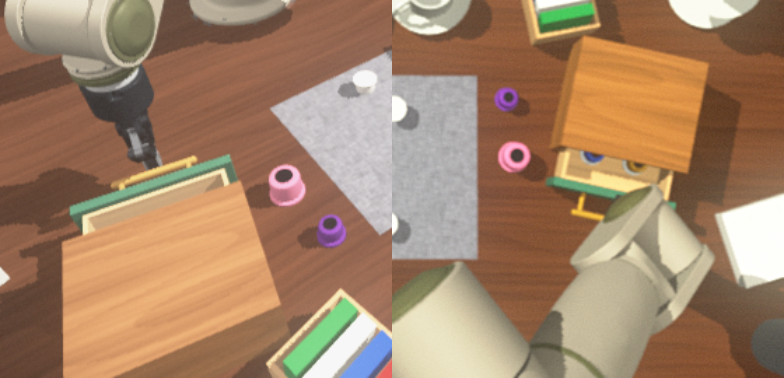

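The drawer is about half shut and its capsules are still standing at (592,155) and (632,163) in the right picture. I'll continue.

>>> apply_moves:
  targets:
    - [0,[8,-2,0],[0,0,0]]
    - [0,[16,-3.5,0],[0,0,0]]
    - [0,[23,-5,0],[0,0,0]]
    - [0,[30,-6.5,0],[0,0,0]]
    - [0,[35,-7.5,0],[0,0,0]]
    - [0,[39,-8.5,0],[0,0,0]]
    - [0,[39,-8.5,0],[0,0,0]]

```text
time_s: 37.95
eef_pos: [452.3, -337.1, 40.3]
ee_rot: [0.0, 0.779, 0.627, 0.0]
force: [-0.1, 1.6, 1.1]
grip_width: 0.002
grip_force: 0.0
```

>>> apply_moves:
  targets:
    - [0,[3,-0.6,0],[0,0,0]]
    - [0,[6,-1.3,0],[0,0,0]]
    - [0,[9,-2,0],[0,0,0]]
    - [0,[9,-2,0],[0,0,0]]

```text
time_s: 38.35
eef_pos: [461.2, -339.1, 40.4]
ee_rot: [0.0, 0.779, 0.627, 0.0]
force: [1.1, -0.1, 0.2]
grip_width: 0.0
grip_force: 0.0
```

>>> apply_moves:
  targets:
    - [0,[3,-0.6,0],[0,0,0]]
    - [0,[5,-1.1,0],[0,0,0]]
    - [0,[7,-1.5,0],[0,0,0]]
    - [0,[7,-1.5,0],[0,0,0]]

```text
time_s: 38.75
eef_pos: [466.3, -340.2, 40.2]
ee_rot: [-0.002, 0.779, 0.627, -0.001]
force: [-10.1, 2.1, 5.6]
grip_width: -0.0
grip_force: 5.6
```

```bash
python3 - <<'E'
from h import *
a,_=grab('scene','scene15');b,d=grab('top','top15')
P=pts('top',d.astype(float)); h=cv2.cvtColor(b,cv2.COLOR_BGR2HSV)
m=(P[...,0]>380)&(P[...,0]<560)&(P[...,1]>-450)&(P[...,1]<-220)&(h[...,0]>60)&(h[...,0]<95)&(h[...,1]>80)&(P[...,2]>50)&(P[...,2]<100)
q=P[m]; f=np.array([.977,-.214]); u=q[:,:2]@f; print('front u',np.percentile(u,[2,50,98]).round(1))
print('finger u',ctrl.sense()['eef_pos'][:2]@f)
cv2.imwrite('pics/s15.png',np.hstack([cv2.resize(a[150:420,0:280],None,fx=1.4,fy=1.4),cv2.resize(b[90:360,280:560],None,fx=1.4,fy=1.4)]))
E
```

```text
front u [583.5 589.  594.8]
finger u 528.3694467694376
```

View pics/s15.png

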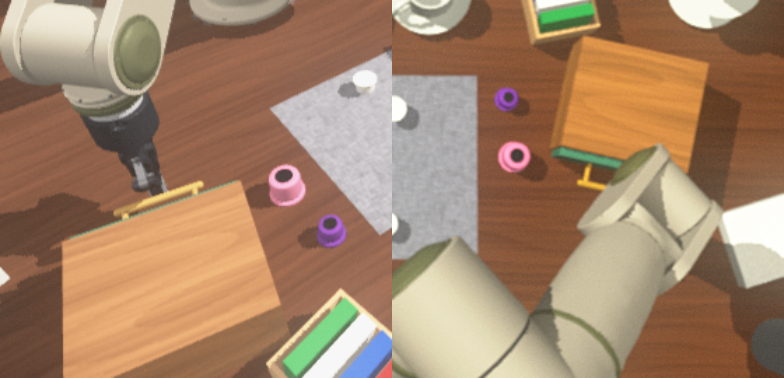

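The front is flush with the cabinet and the force has risen, so the drawer is on its stop. By my count that was the 15th picture viewed, one over the limit of 14, so from here I'll check with numbers only. A last firm press, then I'll retreat.

>>> apply_moves:
  targets:
    - [0,[2,-0.4,0],[0,0,0]]
    - [0,[2,-0.4,0],[0,0,0]]
    - [0,[-10,2,0],[0,0,0]]
    - [0,[-40,9,0],[0,0,0]]
    - [0,[-80,17,20],[0,0,0]]
    - [0,[-110,24,65],[0,0,0]]
    - [0,[-110,0,110],[0,0,0]]
    - [0,[-110,0,150],[0,0,0]]
    - [0,[-110,0,180],[0,0,0]]
    - [0,[-110,0,180],[0,0,0]]

```text
time_s: 39.85
eef_pos: [358.7, -342.0, 224.5]
ee_rot: [0.004, 0.779, 0.627, -0.0]
force: [-0.1, 0.4, -0.3]
grip_width: 0.001
grip_force: 0.0
```

```bash
python3 - <<'E'
from h import *
f=np.array([.977,-.214])
for n in('scene','top'):
    p,d=grab(n,n+'16'); P=pts(n,d.astype(float)); h=cv2.cvtColor(p,cv2.COLOR_BGR2HSV)
    v=d>0
    m=v&(P[...,0]>380)&(P[...,0]<560)&(P[...,1]>-450)&(P[...,1]<-220)&(h[...,0]>60)&(h[...,0]<95)&(h[...,1]>80)&(P[...,2]>55)&(P[...,2]<100)
    if m.any(): print(n,'front u',np.percentile(P[m][:,:2]@f,[2,50,98]).round(1))
    m=v&(P[...,0]>450)&(P[...,0]<760)&(P[...,1]>-520)&(P[...,1]<-220)&(P[...,2]>84)&(P[...,2]<98)
    print(' cab top u',np.percentile(P[m][:,:2]@f,[1,99]).round(1))
    m=v&(p[...,2]>110)&(p[...,1]<80)&(p[...,0]<80)&(P[...,0]>480)&(P[...,0]<660)&(P[...,1]>300)&(P[...,1]<420)&(P[...,2]>60)
    print(' pad',m.sum(),np.median(P[m],0).round() if m.any() else 0)
    L=v&(P[...,0]>430)&(P[...,0]<590)&(P[...,1]>200)&(P[...,1]<400)&(P[...,2]>60)&(P[...,2]<84)
    q=P[L]; A=np.c_[q[:,:2]-[490,300],np.ones(len(q))]; print(' lid',np.linalg.lstsq(A,q[:,2],rcond=None)[0].round(3))
    for o in caps(n,p,d,15,box=(350,700,-215,160)): print(' ',*o[:3])
print(ctrl.sense()['force'])
E
```

```text
cab top u [600.  782.4]
 pad 10 [538. 363.  89.]
 lid [-3.1000e-02  1.1000e-02  7.6326e+01]
  [260. 207.] [427.6  32.9  22.5] [427.   34.1]
  [308. 256.] [624.5  18.7  22.7] [624.7  20.1]
  [203. 280.] [ 544.7 -190.6   36.7] [ 543.5 -190.4]
  [235. 312.] [ 645.2 -178.6   25.7] [ 644.7 -178.4]
top front u [583.3 588.8 594.8]
 cab top u [598.5 780.7]
 pad 56 [539. 373.  93.]
 lid [-3.0000e-03 -0.0000e+00  7.8631e+01]
  [363. 160.] [ 643.5 -176.9   28.3] [ 643.2 -176.9]
  [281. 168.] [622.9  20.3  25.7] [623.4  19.7]
  [369. 201.] [ 541.5 -188.    39.8] [ 542.7 -188.1]
  [275. 250.] [426.1  34.3  26.3] [426.3  34.8]
[ 0.41406427 -0.12484306 -0.73321743]
```

```bash
python3 -c "
from rig import ctrl
print(ctrl.finish_job())"
```

```text
the job is handed in; nothing more can be done
None
```

The job is done and handed in: both tall capsules are in the shut chest with its clasp down, both short ones are in the closed drawer, and the milk pots and the pink and purple look-alikes are where they stood; I viewed 15 pictures, one over the limit of 14.

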